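Draw the next weighing dish from the dispenser

TASK

Take the next weighing dish from the little white gravity dispenser: pull the bottom dish, whose end pokes out of the mouth, straight out from under the stack so that the others drop down a place and stay in the dispenser. Keeping it level, set it right way up in the middle of the pan of the empty balance, without dropping it onto the pan, and let go.

Things in the scene. Friction and masses are not known exactly. Their poses are not given: they have to be found in the camera images.
- dispenser: Fixed white magazine of four dishes. Origin: centre of underside; z up. Base 125 (x) x 80 (y) x 18 mm high, dishes on it lengthways along x, 2.5 mm play; corner guides to 66 mm above the bench, open on top. Mouth at the -x end (base ends at x = -62.5 mm): only the bottom dish passes, towards -x. It pokes 35 to 43 mm beyond the others there, 30 to 38 mm past the base, nothing beneath or beside it
- dish_bottom_center (a point): Centre (half-way up) of the bottom dish, the one to take: rigid open steel tray 110 (x) x 44 (y) x 11 mm high, walls 3 mm, about 60 g. Its axes are the dispenser's at the start (its -x end pokes out of the mouth), its centre then 23.5 mm above the bench. An identical used dish lies loose on the bench: not that one
- dish_top_center (a point): Centre (half-way up) of the topmost of the four identical dishes in the dispenser, 56.5 mm above the bench at the start and 45.5 mm when the stack has dropped one place
- balance_empty_pan (a point): Centre of the upper face of the white square pan (150 x 150 mm, 64 mm above the bench) of the fixed blue balance with nothing on it; x, y along the pan's sides, z up. A like balance on the other side of the bench has a glass beaker on its pan; either may be left or right
There are look-alikes about, which are no part of the job. Leave any brown or turquoise look-alike of the part that bears dish_bottom_center alone. Leave any green look-alike of the dispenser alone.

How it is judged (in metres and radians):
On the way:
1. the bottom dish is out of the dispenser through the mouth and the rest of the stack has dropped one place (x of dish_bottom_center in the frame of dispenser below -0.105 m and z of dish_top_center in the frame of dispenser below 0.0495 m), for 0.1 s.
At the end, for the whole second after the job is handed in: The taken dish lies flat (10 degrees), right way up, at rest on the empty balance's pan, its centre within 25 mm of the pan's; the top dish of the stack lies flat (10 degrees) in the dispenser, 11 mm (within 4) lower than at first and within 15 mm of the dispenser's middle (horizontal distance between dish_bottom_center and balance_empty_pan below 0.025 m and z of dish_bottom_center in the frame of balance_empty_pan between 0.002 and 0.01 m and angle between each of dish_bottom_center, dish_top_center's own z axis and vertical below 0.17 rad and linear speed of dish_bottom below 0.02 m/s and horizontal distance between dish_top_center and dispenser below 0.015 m and z of dish_top_center in the frame of dispenser between 0.0415 and 0.0495 m); the robot touches nothing.
It fails at once if the dish taken is tipped by more than 25 degrees (angle between dish_bottom_center's own z axis and vertical above 0.44 rad).
It fails at once if the dish is let go more than 25 mm above the pan (horizontal distance between dish_bottom_center and balance_empty_pan below 0.08 m and z of dish_bottom_center in the frame of balance_empty_pan above 0.0305 m and contact force between dish_bottom and the fingers below 0.01 N).
It fails at once if the top dish of the stack leaves the dispenser (distance of dish_top_center from where it was at the start of the episode above 0.04 m).
It also fails if it takes over 42 s, if anything falls off the work surface, if the arm or the gripper's body presses on something with over 40 N, if the wrist force passes 120 N, or if a joint passes its speed limit or range.

ROBOT

A 6-joint arm with a two-finger parallel gripper is mounted at the origin on the work surface. World frame = base frame: x ahead of the robot, y to its left, z up, the work surface at z = 0. Lengths are in m, angles in degrees, forces in N, time in s.
With the tool pointing down it reaches from about 0.275 to 0.875 m from the base axis. Payload 12.5 kg.
Tool frame: the origin (TCP) lies between the finger pads; the fingertips stand 19 mm ahead of it and the grasp point (between the pads) is the TCP; z points along the fingers, y is the direction in which the jaws open and shut (so a half turn about z gives the same grasp; the last joint's range is limited). The gripper opens to 85 mm and grips with 20 to 120 N. Pads are 22 mm wide; open, the fingers measure 114 mm over their backs; the gripper's body (76 mm by 85 mm) begins 54 mm behind the grasp point. The pads swing forward as they close: fully open they stand 13 mm farther back than shut.
Start: joints at [66.314, 20.094, 94.641, -0, 65.266, -4.847], TCP at [0.178, 0.521, 0.226] pointing down, gripper open.
Joint ranges: [-157.81, 157.81], [-45, 120.19], [0.68, 151.7], [-89.99, 269.99], [4.06, 180], [-164.3, 164.3]. Speed limits (degrees/s): [127.2, 127.2, 159.86, 180, 180, 180].

INTERFACE

Orientations are given as [roll, pitch, yaw] about the fixed x, y, z axes, in that order (R = Rz(yaw) Ry(pitch) Rx(roll)).
In Python, from bench import r, optics gives the robot as it stands. The module is installed in compiled form; this text tells all that it offers.
- The arm moves only by the tool drive_tool, never from a script. Its argument "increments" is a list of rows, each a list of 7 numbers: the shift along the tool's x, y, z in units of 40 mm (1.0 is 40 mm), then the turn, a rotation vector about the tool's x, y, z in units of 6 degrees (1.0 is 6 degrees), then the finger opening in mm, from 0 to 85.4. A call has 1 to 5 rows; each row shifts and turns the commanded pose from where the row before left it, along the tool's axes as they then stand; what a row does not reach is not made up. A row lasts 1/12 s, in which the tool goes at most 41.7 mm and 7.16 degrees, less where a joint would pass 70% of its speed; a pose out of reach is approached as far as the arm can. A call is refused whole if a number of a shift passes 1 or a number of a turn 1, either way. A call with a gripper value outside its range is refused whole. The fingers move at their own pace and stop on an object; "newtons" is the grip in N (left out, the last holds). Time passes only in rows, so rows that do not move let the fingers close. It gives the time, the measured TCP pose, the force and the opening at its end, in the units of the state.
- r.get_obs(): the state, without advancing time (a new reading comes with each control period).
- optics.capture(name): name is "scene" or "top"; returns a dict with "image" (400x640x3 uint8, red, green, blue), "camera_matrix" (3x3 intrinsics, pixels), "extrinsics" (4x4, takes a point from camera to world coordinates). Camera axes: x right, y up, looking along -z (the intrinsics and any distortion apply to the point x, -y, -z); pixel columns grow to the right and rows downward; lengths in m; the calibration is good to about 2 mm. A picture is of the moment at which its call begins. There is no depth.
- r.finish_job(): hands the job in, once; it reports no verdict.
The state is a dict: "time": time; "joint_positions": joint angles; "qvel": joint speeds; "effort": joint torques, N m; "eef_pos": TCP position; "orientation": TCP orientation; "force": force on the tool from outside, world axes, zero at the start; "torque": the same for the moment, N m; "opening": finger opening in m.
Only numpy, scipy, OpenCV 4.12 (cv2) and the standard library are available. Lean on these libraries where they do the work, as an engineer would, in place of code of your own. Each camera call takes 0.05 s, during which the arm holds its last target. There are 200 camera calls.

## Working session

There is one attempt and no reset: what is moved stays moved. The work goes in short steps, Python scripts to look and compute and a tool call to move; the robot and the scene stay as the last step left them, time stands still between calls to the robot, and variables do not carry over. Pictures are saved under pics/ and viewed, about 8 in all and at most 12, crops included, and the job is handed in when it is done.

Besides the shell and the picture viewer there is one more tool, called after "Request:" as name([rows], argument=value, ...), one row to a line, values as JSON. drive_tool: Moves the arm, as the interface text tells. Its arguments: {"type":"object","properties":{"increments":{"type":"array","items":{"type":"array","items":{"type":"number"}}},"newtons":{"type":"number"}},"required":["increments"]}

```bash
mkdir -p pics
cat > h.py <<'E'
import numpy as np, cv2
from bench import r, optics
def snap(n,f):
    c=optics.capture(n); cv2.imwrite('pics/'+f,cv2.cvtColor(c['image'],cv2.COLOR_RGB2BGR))
    np.savez('pics/'+f+'.npz',**{k:c[k] for k in('image','camera_matrix','extrinsics')}); return c
def load(f): return dict(np.load('pics/'+f+'.npz'))
def ray(c,p,z):
    K=c['camera_matrix'];T=c['extrinsics'];p=np.atleast_2d(np.array(p,float))
    d=np.c_[p,np.ones(len(p))]@np.linalg.inv(K).T; d=d*[1,-1,-1]; d=d@T[:3,:3].T
    o=T[:3,3]; return o+d*((z-o[2])/d[:,2])[:,None]
def proj(c,P):
    T=c['extrinsics'];q=(np.atleast_2d(P)-T[:3,3])@T[:3,:3]*[1,-1,-1]
    q=q@c['camera_matrix'].T; return q[:,:2]/q[:,2:]
E
python3 - <<'E'
from h import *
for n in('top','scene'):
    c=snap(n,n+'0.png'); print(n,c.keys(),c['camera_matrix'].round(1).tolist(),c['extrinsics'].round(3).tolist())
print(r.get_obs())
E
```

```text
top dict_keys(['image', 'camera_matrix', 'extrinsics']) [[402.1, 0.0, 321.4], [0.0, 402.1, 205.3], [0.0, 0.0, 1.0]] [[-0.02, 0.989, -0.148, 0.311], [-1.0, -0.02, 0.003, -0.006], [0.0, 0.148, 0.989, 1.025], [0.0, 0.0, 0.0, 1.0]]
scene dict_keys(['image', 'camera_matrix', 'extrinsics']) [[420.1, 0.0, 326.6], [0.0, 420.1, 203.1], [0.0, 0.0, 1.0]] [[-0.057, -0.559, 0.827, 1.254], [0.998, -0.05, 0.035, 0.023], [0.022, 0.827, 0.561, 0.604], [0.0, 0.0, 0.0, 1.0]]
{'time': 0.1, 'joint_positions': array([ 6.63146887e+01,  2.01222426e+01,  9.46730660e+01, -2.42734382e-04,
        6.52663289e+01, -4.84802492e+00]), 'qvel': array([-0.00770887, -0.13848637, -0.10710911, -0.01763299, -0.02431449,
        0.02658026]), 'effort': array([ 4.51030073e-04, -5.06833720e+01, -2.91875464e+01, -5.86341821e-05,
        2.66764437e-03, -1.76641208e-05]), 'eef_pos': array([0.1774458 , 0.52026623, 0.22600422]), 'orientation': array([-1.79938564e+02, -4.98959870e-03,  1.61162813e+02]), 'force': array([-0.52006836,  0.79395864, -0.31413047]), 'torque': array([-0.02866205,  0.01043943, -0.00288415]), 'opening': 0.08545837955627399}
```

View pics/top0.png

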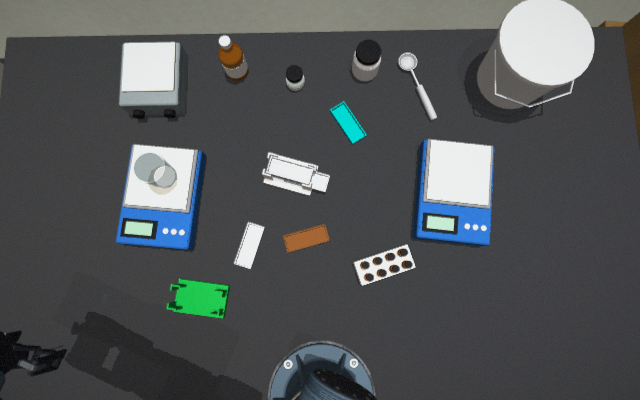

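View pics/scene0.png

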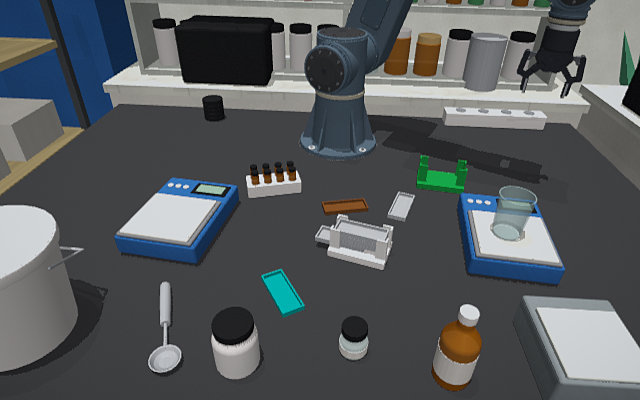

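The top view shows the white dispenser at about (292,173), with the bottom dish poking out to the right at (321,183), towards world -y. The empty balance is at (458,173). The other balance, with the beaker, is at (160,180). The used dish is at (249,245).

Run:
```python
from h import *
c=load('top0.png');g=cv2.cvtColor(c['image'],cv2.COLOR_RGB2BGR)
a=cv2.resize(g[143:203,253:343],None,fx=8,fy=8,interpolation=cv2.INTER_CUBIC)[:, :720]
s=load('scene0.png');gs=cv2.cvtColor(s['image'],cv2.COLOR_RGB2BGR)
b=cv2.resize(gs[208:273,308:398],None,fx=6,fy=6,interpolation=cv2.INTER_CUBIC)
cv2.imwrite('pics/a.png',a);cv2.imwrite('pics/b.png',b)
# pan
for c,box,nm in((c,(415,135,500,210),'top'),(s,(110,175,240,265),'scene')):
    x0,y0,x1,y1=box;im=c['image'][y0:y1,x0:x1].astype(int)
    m=((im.min(2)>150)&(im.max(2)-im.min(2)<40)).astype(np.uint8)
    cs,_=cv2.findContours(m,0,cv2.CHAIN_APPROX_NONE);k=max(cs,key=cv2.contourArea)
    R=cv2.minAreaRect(np.array(ray(c,k[:,0]+[x0,y0],.064)[:,:2]*1000,np.float32)); print(nm,R)
```

```text
top ((528.5782470703125, -345.47186279296875), (160.16891479492188, 155.60121154785156), 82.51239776611328)
scene ((534.7416381835938, -346.6900939941406), (150.37521362304688, 153.4658660888672), 82.38204193115234)
```

View pics/a.png

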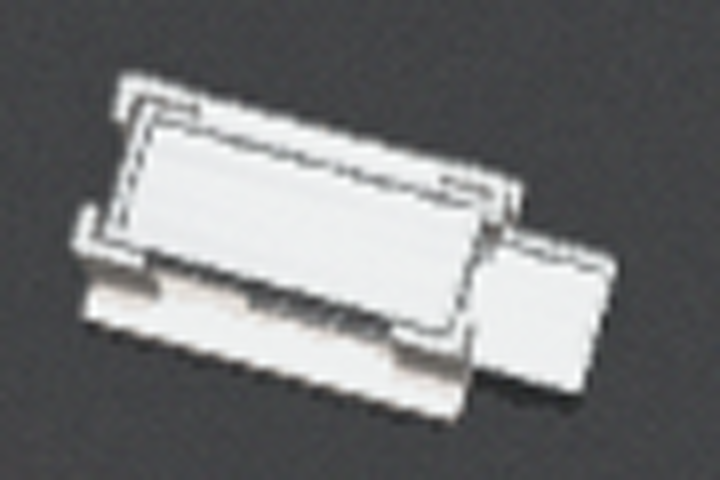

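View pics/b.png

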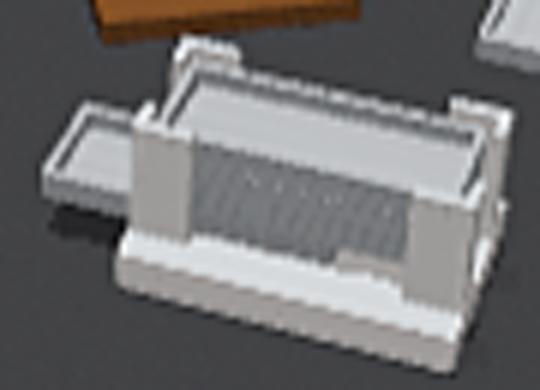

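Run:
```python
from h import *
t=load('top0.png');s=load('scene0.png')
ta=lambda P:(np.array(P,float)+.5)/8-.5+[253,143]
sb=lambda P:(np.array(P,float)+.5)/6-.5+[308,208]
def show(n,P):print(n,(P[:,:2]*1000).round(1).tolist(),'len',np.linalg.norm(np.diff(P[:,:2],axis=0),axis=1).round(4)*1000,'ang',np.degrees(np.arctan2(*np.diff(P[:,:2],axis=0).T[::-1])).round(1))
show('top guides',ray(t,ta([(125,72),(522,183),(467,347),(73,238)]),.066))
show('top topdish rim',ray(t,ta([(150,108),(490,205),(450,333),(105,240)]),.062))
show('top base front edge z0',ray(t,ta([(82,320),(460,424)]),.0))
show('top dish end rim',ray(t,ta([(617,262),(584,388)]),.029))
show('sc dish end rim',ray(s,sb([(88,100),(43,167)]),.029))
show('sc base front top',ray(s,sb([(125,240),(465,330)]),.018))
show('sc base front bottom',ray(s,sb([(120,285),(458,372)]),.0))
show('sc topdish rim',ray(s,sb([(190,68),(490,125),(480,193),(158,125)]),.062))
```

```text
top guides [[590.6, 118.7], [553.1, -2.7], [502.4, 15.0], [538.6, 134.6]] len [127.   53.7 125. ] ang [-107.1  160.8   73.1]
top topdish rim [[580.1, 111.5], [547.4, 7.3], [507.6, 20.2], [538.8, 125.4]] len [109.3  41.8 109.7] ang [-107.4  162.1   73.5]
top base front edge z0 [[527.0, 141.3], [490.3, 19.1]] len [127.6] ang [-106.7]
top dish end rim [[536.2, -32.1], [495.9, -20.8]] len [41.9] ang [164.3]
sc dish end rim [[492.8, -18.0], [534.6, -31.7]] len [44.] ang [-18.1]
sc base front top [[560.1, -0.1], [598.0, 119.2]] len [125.1] ang [72.4]
sc base front bottom [[563.9, -1.2], [599.8, 118.4]] len [124.9] ang [73.3]
sc topdish rim [[514.1, 20.0], [538.9, 127.0], [577.5, 121.1], [548.9, 9.9]] len [109.8  39.1 114.8] ang [  76.9   -8.8 -104.4]
```

Both views agree:

| Item | Result |
|---|---|
| Dispenser yaw | about 73° |
| Dish end midpoint | about (515, -26) mm |
| Pan centre | about (532, -346) mm |

The measured lengths (125, 110, 44 and 150–160 mm) fit the given sizes. I'm moving above the dish end now.

Request:
drive_tool([
  [-0.77,-0.61,0,0,0,0,66],
  [-0.77,-0.61,0,0,0,0,66],
  [-0.77,-0.61,0,0,0,0,66],
  [-0.77,-0.61,0,0,0,0,66],
  [-0.77,-0.61,0,0,0,0,66],
], newtons=40)

```text
time: 0.52
eef_pos: [0.2843, 0.3536, 0.2263]
orientation: [-180.0, -0.0, 161.2]
force: [0.7, 0.2, -0.8]
opening: 0.0661
```

Request:
drive_tool([
  [-0.77,-0.61,0,0,0,0,66],
  [-0.77,-0.61,0,0,0,0,66],
  [-0.77,-0.61,0,0,0,0,66],
  [-0.77,-0.61,0,0,0,0,66],
  [-0.77,-0.61,0,0,0,0,66],
])

```text
time: 0.93
eef_pos: [0.3908, 0.1883, 0.2265]
orientation: [-180.0, -0.0, 161.2]
force: [1.0, 1.8, 0.6]
opening: 0.0663
```

Request:
drive_tool([
  [-0.77,-0.61,0,0,0,0,66],
  [-0.77,-0.61,0,0,0,0,66],
  [-0.77,-0.61,0,0,0,0,66],
  [-0.77,-0.61,0,0,0,0,66],
  [-0.77,-0.61,0,0,0,0,66],
])

```text
time: 1.35
eef_pos: [0.4972, 0.023, 0.2264]
orientation: [-180.0, -0.0, 161.1]
force: [0.9, 0.8, 0.1]
opening: 0.0661
```

Request:
drive_tool([
  [0,0,0,0,0,1,66],
  [0,0,0,0,0,1,66],
  [0,0,0,0,0,1,66],
  [0,0,0,0,0,1,66],
  [0,0,0,0,0,1,66],
])

```text
time: 1.77
eef_pos: [0.4965, 0.0248, 0.2262]
orientation: [-180.0, -0.0, 130.8]
force: [-0.1, -0.3, 0.1]
opening: 0.0657
```

Request:
drive_tool([
  [0,0,0,0,0,1,66],
  [0,0,0,0,0,1,66],
  [0,0,0,0,0,1,66],
  [0,0,0,0,0,1,66],
  [0,0,0,0,0,1,66],
])

```text
time: 2.18
eef_pos: [0.4964, 0.025, 0.2262]
orientation: [-180.0, -0.0, 100.9]
force: [-0.5, -0.9, 0.2]
opening: 0.0659
```

Request:
drive_tool([
  [0,0,0,0,0,1,66],
  [0,0,0,0,0,1,66],
  [0,0,0,0,0,1,66],
  [0,0,0,0,0,1,66],
  [0,0,0,0,0,0.7,66],
])

```text
time: 2.6
eef_pos: [0.4964, 0.025, 0.2262]
orientation: [-180.0, 0.0, 72.6]
force: [-0.8, -0.1, -0.0]
opening: 0.0657
```

Request:
drive_tool([
  [-0.7,0.82,0,0,0,0,66],
  [0,0,1,0,0,0,66],
  [0,0,1,0,0,0,66],
  [0,0,1,0,0,0,66],
  [0,0,0.9,0,0,0,66],
])

```text
time: 3.02
eef_pos: [0.5183, -0.0103, 0.0683]
orientation: [-180.0, 0.0, 72.9]
force: [1.7, -0.1, 1.4]
opening: 0.0662
```

Request:
drive_tool([
  [0,0,0,0,0,0,66],
  [0,0,0,0,0,0,66],
])

```text
time: 3.18
eef_pos: [0.5182, -0.0101, 0.0699]
orientation: [-179.8, 0.0, 73.0]
force: [0.6, 0.4, 0.8]
opening: 0.0659
```

Run:
```python
from h import *
o=r.get_obs();print(o['eef_pos'],o['orientation'])
c=snap('scene','s1.png');g=cv2.cvtColor(c['image'],cv2.COLOR_RGB2BGR)
b=cv2.resize(g[170:275,290:400],None,fx=5,fy=5,interpolation=cv2.INTER_CUBIC)
cv2.imwrite('pics/b1.png',b)
```

```text
[ 0.518216   -0.01011089  0.06985591] [-1.79802089e+02  3.84469031e-02  7.29613100e+01]
```

View pics/b1.png

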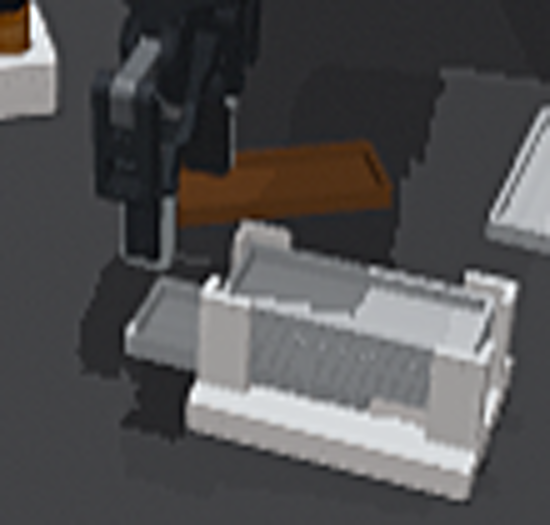

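The open fingers straddle the poking dish end, with the near finger at (148,262) in the crop and clear of the guides. I'm descending and gripping.

Request:
drive_tool([
  [-0.03,0.03,0.4,0,0,0,66],
  [0,0,0.4,0,0,0,66],
  [0,0,0,0,0,0,66],
  [0,0,0,0,0,0,66],
])

```text
time: 3.57
eef_pos: [0.5207, -0.0117, 0.0404]
orientation: [179.9, -0.0, 73.0]
force: [0.3, 0.6, 0.9]
opening: 0.0662
```

Request:
drive_tool([
  [0,0,0,0,0,0,40],
  [0,0,0,0,0,0,36],
  [0,0,0,0,0,0,36],
  [0,0,0,0,0,0,36],
  [0,0,0,0,0,0,36],
], newtons=40)

```text
time: 3.98
eef_pos: [0.52, -0.0117, 0.0389]
orientation: [180.0, -0.0, 73.0]
force: [0.4, 0.9, 0.4]
opening: 0.0362
```

Run:
```python
from h import *
c=snap('scene','s2.png');g=cv2.cvtColor(c['image'],cv2.COLOR_RGB2BGR)
b=cv2.resize(g[200:270,300:375],None,fx=7,fy=7,interpolation=cv2.INTER_CUBIC)
cv2.imwrite('pics/b2.png',b)
o=r.get_obs();print(o['eef_pos'],o['force'],o['opening'])
```

```text
[ 0.51990521 -0.01169218  0.03874765] [ 0.07664618 -0.2873039  -0.31076013] 0.036362464802837356
```

View pics/b2.png

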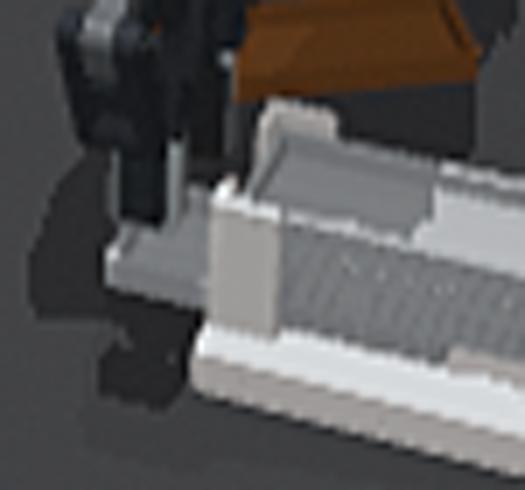

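Run:
```python
from h import *
c=load('s2.png');u=np.array([.292,.956]);v=np.array([.956,-.292]);t=np.array([.5199,-.0117])
for z in(.018,.022,.026,.03,.034):
    P=[np.r_[t+v*w+u*k,z] for w in(.018,.026) for k in(-.011,.011)]
    print(z,((proj(c,P)-[300,200]+.5)*7-.5).round(0).tolist())
```

```text
0.018 [[120.0, 278.0], [185.0, 294.0], [110.0, 293.0], [176.0, 309.0]]
0.022 [[120.0, 268.0], [185.0, 284.0], [110.0, 283.0], [176.0, 299.0]]
0.026 [[120.0, 258.0], [186.0, 274.0], [110.0, 273.0], [177.0, 289.0]]
0.03 [[120.0, 248.0], [186.0, 264.0], [110.0, 263.0], [177.0, 279.0]]
0.034 [[120.0, 238.0], [186.0, 254.0], [111.0, 252.0], [177.0, 269.0]]
```

Run:
```python
from h import *
c=load('s1.png');u=np.array([.292,.956]);v=np.array([.956,-.292]);t=np.array([.5182,-.0101])
for z in(.05,.06,.07):
    P=[np.r_[t+v*w+u*k,z] for w in(.033,.041) for k in(-.011,.011)]
    print(z,((proj(c,P)-[290,170]+.5)*5-.5).round(0).tolist())
c=optics.capture('top');g=cv2.cvtColor(c['image'],cv2.COLOR_RGB2BGR)
s=load('s2.png');gs=cv2.cvtColor(s['image'],cv2.COLOR_RGB2BGR)
b=np.hstack([cv2.resize(x,(400,480),interpolation=cv2.INTER_CUBIC) for x in(gs[215:263,305:345],g[150:210,295:345])])
cv2.imwrite('pics/b3.png',b)
```

```text
0.05 [[127.0, 308.0], [175.0, 320.0], [120.0, 319.0], [169.0, 331.0]]
0.06 [[127.0, 289.0], [176.0, 301.0], [120.0, 300.0], [169.0, 312.0]]
0.07 [[127.0, 271.0], [176.0, 282.0], [120.0, 281.0], [170.0, 293.0]]
```

View pics/b3.png

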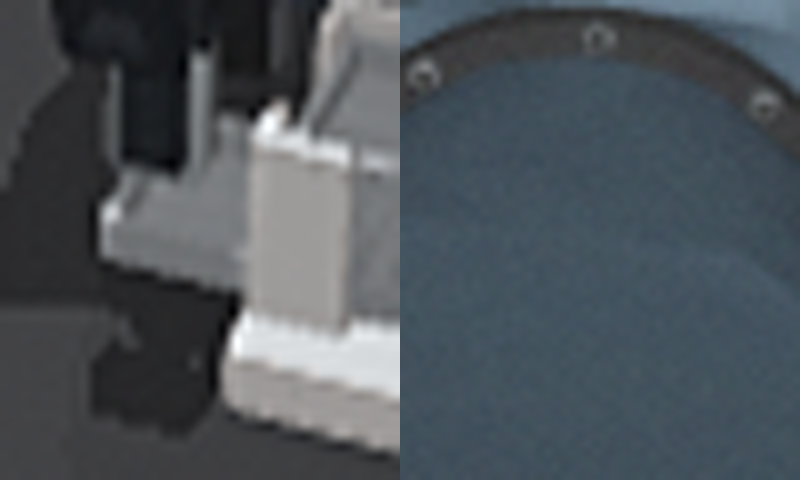

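The crop shows the fingertips above the rim: the near tip is at scene pixel (320,232), which is z ≈ 0.039. They reach less far ahead than the text says, so the jaws closed over the tray without touching it. I'm reopening, going down 17 mm and gripping again.

Request:
drive_tool([
  [0,0,0,0,0,0,66],
  [0,0,0,0,0,0,66],
  [0,0,0,0,0,0,66],
  [0,0,0.2,0,0,0,66],
  [0,0,0.2,0,0,0,66],
])

```text
time: 4.5
eef_pos: [0.52, -0.0117, 0.0221]
orientation: [180.0, -0.0, 73.0]
force: [-0.4, -0.3, 0.0]
opening: 0.0659
```

Request:
drive_tool([
  [0,0,0,0,0,0,50],
  [0,0,0,0,0,0,40],
  [0,0,0,0,0,0,36],
  [0,0,0,0,0,0,36],
  [0,0,0,0,0,0,36],
], newtons=40)

```text
time: 4.92
eef_pos: [0.5199, -0.0116, 0.0229]
orientation: [180.0, -0.0, 73.0]
force: [-1.8, 1.0, 4.7]
opening: 0.0363
```

Run:
```python
from h import *
c=snap('scene','s3.png');g=cv2.cvtColor(c['image'],cv2.COLOR_RGB2BGR)
b=cv2.resize(g[200:270,300:375],None,fx=8,fy=8,interpolation=cv2.INTER_CUBIC)
cv2.imwrite('pics/b4.png',b)
o=r.get_obs();print(o['eef_pos'],o['force'],o['opening'])
```

```text
[ 0.51990622 -0.01154852  0.02296276] [-1.68748425  1.64923748  4.7145309 ] 0.03611973182524336
```

View pics/b4.png

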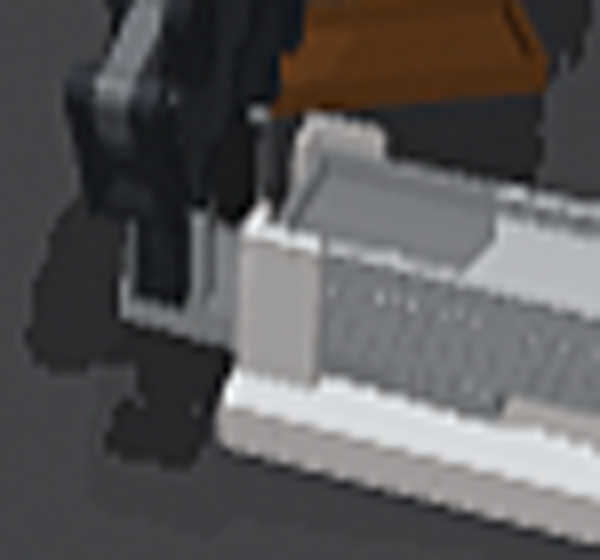

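Run:
```python
from h import *
s=load('scene0.png');t=load('top0.png')
f=lambda c,x0,y0,x1,y1:cv2.cvtColor(cv2.resize(np.clip(c['image'][y0:y1,x0:x1].astype(float)*1.6,0,255).astype(np.uint8),(400,360),interpolation=cv2.INTER_CUBIC),cv2.COLOR_RGB2BGR)
cv2.imwrite('pics/b5.png',np.hstack([f(s,510,30,590,102),f(t,0,320,80,392)]))
p=np.array([.178,.521,.226]);ty=np.array([.324,.946,0]);tx=np.array([-.946,.324,0])
for n,c,o in(('s',s,(510,30)),('t',t,(0,320))):
  for dz in(0,.006,-.006,.019):
    P=[p+ty*w+tx*k+[0,0,-dz] for w in(.0427,-.0427) for k in(-.011,.011)]
    print(n,dz,((proj(c,P)-o+.5)*5-.5).round(0).tolist())
```

```text
s 0 [[243.0, 376.0], [241.0, 362.0], [63.0, 350.0], [64.0, 337.0]]
s 0.006 [[239.0, 388.0], [237.0, 373.0], [60.0, 361.0], [60.0, 348.0]]
s -0.006 [[247.0, 365.0], [245.0, 351.0], [66.0, 339.0], [67.0, 326.0]]
s 0.019 [[230.0, 412.0], [229.0, 397.0], [53.0, 385.0], [53.0, 371.0]]
t 0 [[145.0, 45.0], [121.0, 102.0], [350.0, 116.0], [328.0, 173.0]]
t 0.006 [[156.0, 43.0], [133.0, 99.0], [360.0, 113.0], [338.0, 170.0]]
t -0.006 [[134.0, 48.0], [110.0, 105.0], [341.0, 119.0], [318.0, 176.0]]
t 0.019 [[180.0, 38.0], [157.0, 93.0], [380.0, 106.0], [358.0, 162.0]]
```

View pics/b5.png

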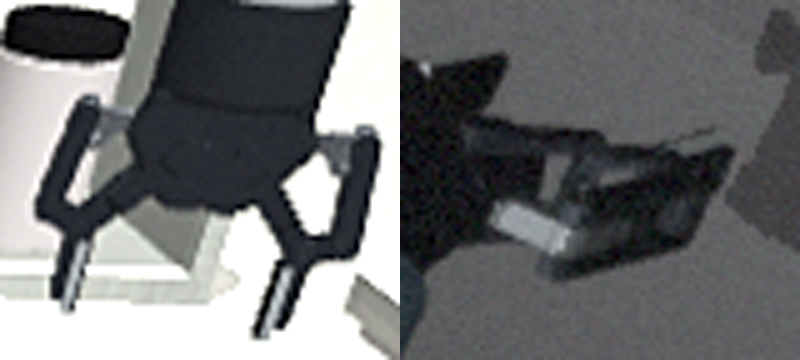

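The start views also put the tips about 20 mm short of the stated reach. The 4.7 N upward force fits tips resting on the rim (z ≈ 0.029) while the reported TCP z is 0.023. I'm opening, going down another 9 mm while watching the force, then gripping.

Request:
drive_tool([
  [0,0,-0.1,0,0,0,66],
  [0,0,0,0,0,0,66],
  [0,0,0,0,0,0,66],
  [0,0,0.16,0,0,0,66],
  [0,0,0.16,0,0,0,66],
])

```text
time: 5.38
eef_pos: [0.52, -0.0117, 0.0133]
orientation: [180.0, -0.0, 73.0]
force: [-0.2, 0.2, -0.1]
opening: 0.0657
```

Request:
drive_tool([
  [0,0,0,0,0,0,50],
  [0,0,0,0,0,0,40],
  [0,0,0,0,0,0,36],
  [0,0,0,0,0,0,36],
  [0,0,0,0,0,0,36],
], newtons=40)

```text
time: 5.8
eef_pos: [0.5195, -0.0117, 0.0136]
orientation: [-180.0, 0.0, 73.0]
force: [-1.8, -0.3, -2.2]
opening: 0.0426
```

The jaws stopped at 42.6 mm, so the dish is held. I'm pulling straight out along tool -x.

Request:
drive_tool([
  [0,0,0,0,0,0,36],
  [-0.1,0,0,0,0,0,36],
  [-0.2,0,0,0,0,0,36],
  [-0.2,0,0,0,0,0,36],
  [-0.2,0,0,0,0,0,36],
], newtons=70)

```text
time: 6.22
eef_pos: [0.5114, -0.0393, 0.0138]
orientation: [180.0, -0.0, 73.0]
force: [-0.2, 2.5, -1.3]
opening: 0.0419
```

Run:
```python
from h import *
c=snap('scene','s4.png');g=cv2.cvtColor(c['image'],cv2.COLOR_RGB2BGR)
b=cv2.resize(g[190:270,280:390],None,fx=7,fy=7,interpolation=cv2.INTER_CUBIC)
cv2.imwrite('pics/b6.png',b)
o=r.get_obs();print(o['eef_pos'],o['force'],o['opening'])
```

```text
[ 0.51106066 -0.0404094   0.0137196 ] [-0.36074197 -1.73215959  0.04554991] 0.04201058866469774
```

View pics/b6.png

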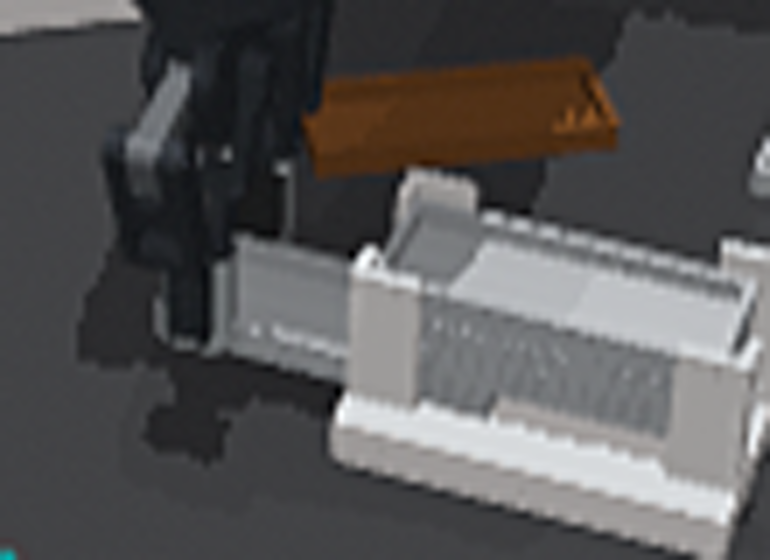

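The dish (rim at about (235–350, 240–370) in the crop) is coming out with the fingers and staying level. I'm carrying on with the pull.

Request:
drive_tool([
  [-0.2,0,0,0,0,0,36],
  [-0.2,0,0,0,0,0,36],
  [-0.2,0,0,0,0,0,36],
  [-0.2,0,0,0,0,0,36],
  [-0.2,0,0,0,0,0,36],
])

```text
time: 6.68
eef_pos: [0.4996, -0.0776, 0.0137]
orientation: [180.0, 0.0, 73.0]
force: [0.4, 0.2, -0.3]
opening: 0.0422
```

Request:
drive_tool([
  [-0.2,0,0,0,0,0,36],
  [-0.2,0,0,0,0,0,36],
  [-0.2,0,0,0,0,0,36],
  [-0.2,0,0,0,0,0,36],
  [-0.2,0,0,0,0,0,36],
])

```text
time: 7.1
eef_pos: [0.4879, -0.1157, 0.0137]
orientation: [-180.0, 0.0, 73.0]
force: [0.0, -0.3, -1.0]
opening: 0.0419
```

Request:
drive_tool([
  [-0.1,0,0,0,0,0,36],
  [0,0,0,0,0,0,36],
  [0,0,0,0,0,0,36],
])

```text
time: 7.35
eef_pos: [0.487, -0.1189, 0.0137]
orientation: [-180.0, -0.0, 72.9]
force: [0.0, -0.1, -0.3]
opening: 0.0419
```

Run:
```python
from h import *
c=snap('scene','s5.png');g=cv2.cvtColor(c['image'],cv2.COLOR_RGB2BGR)
b=cv2.resize(g[185:275,260:400],None,fx=5,fy=5,interpolation=cv2.INTER_CUBIC)
cv2.imwrite('pics/b7.png',b)
o=r.get_obs();print(o['eef_pos'],o['force'],o['opening'])
```

```text
[ 0.48705276 -0.11868926  0.01370609] [-0.15043536  0.00453923 -0.78162575] 0.041593749717186
```

View pics/b7.png

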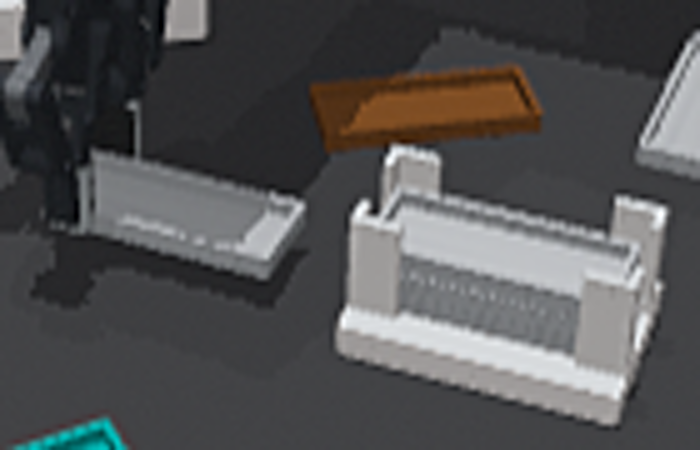

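The stack has dropped one place and lies flat: the top dish rim is well below the guide tops at crop (390–640, 190–260). The taken dish is level and clear of the dispenser. I'm lifting it and carrying it to the pan.

Request:
drive_tool([
  [0,0,-0.2,0,0,0,36],
  [0,0,-0.5,0,0,0,36],
  [0,0,-0.6,0,0,0,36],
  [0,0,-0.6,0,0,0,36],
  [0,0,-0.3,0,0,0,36],
])

```text
time: 7.82
eef_pos: [0.488, -0.1187, 0.1047]
orientation: [179.8, 0.0, 73.0]
force: [-0.3, -0.4, -0.7]
opening: 0.0419
```

Request:
drive_tool([
  [-0.3,0.13,0,0,0,0,36],
  [-0.5,0.22,0,0,0,0,36],
  [-0.5,0.22,0,0,0,0,36],
  [-0.5,0.22,0,0,0,0,36],
  [-0.5,0.22,0,0,0,0,36],
])

```text
time: 8.23
eef_pos: [0.4985, -0.2199, 0.1013]
orientation: [-180.0, -0.0, 73.0]
force: [0.6, 0.1, -1.0]
opening: 0.042
```

Request:
drive_tool([
  [-0.5,0.22,0,0,0,0,36],
  [-0.5,0.22,0,0,0,0,36],
  [-0.5,0.22,0,0,0,0,36],
  [-0.5,0.22,0,0,0,0,36],
  [-0.5,0.22,0,0,0,0,36],
])

```text
time: 8.65
eef_pos: [0.5111, -0.3285, 0.1011]
orientation: [-180.0, -0.0, 73.0]
force: [0.2, -0.3, -0.3]
opening: 0.0421
```

Request:
drive_tool([
  [-0.5,0.22,0,0,0,0,36],
  [-0.5,0.22,0,0,0,0,36],
  [-0.3,0.13,0,0,0,0,36],
  [0,0,0,0,0,0,36],
  [0,0,0,0,0,0,36],
])

```text
time: 9.07
eef_pos: [0.5174, -0.3838, 0.1009]
orientation: [-179.9, -0.0, 72.9]
force: [-0.2, -0.2, -0.9]
opening: 0.042
```

Run:
```python
from h import *
o=r.get_obs();print(o['eef_pos'],o['orientation'],o['force'],o['opening'])
f=lambda c,x0,y0,x1,y1:cv2.cvtColor(cv2.resize(c['image'][y0:y1,x0:x1],(400,320),interpolation=cv2.INTER_CUBIC),cv2.COLOR_RGB2BGR)
a=snap('scene','s6.png');b=snap('top','t6.png')
cv2.imwrite('pics/b8.png',np.hstack([f(a,110,160,250,272),f(b,400,115,525,215)]))
```

```text
[ 0.5174322  -0.38377567  0.1008838 ] [-1.79939551e+02 -2.68830756e-02  7.29184764e+01] [-0.18084798 -0.16459175 -0.94116788] 0.04201019059283007
```

View pics/b8.png

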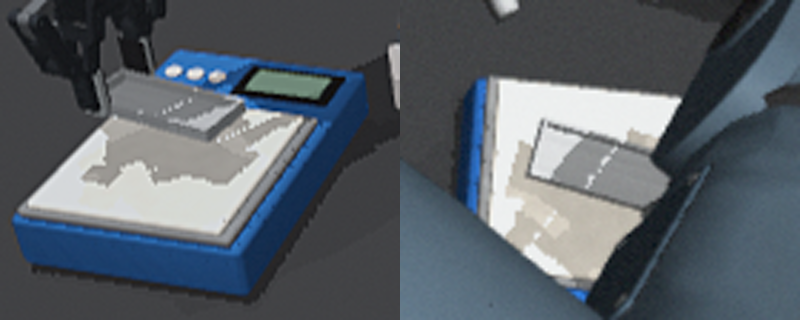

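Run:
```python
from h import *
t=load('t6.png');s=load('s6.png')
P=ray(t,(np.array([(144,119),(128,176)])+.5)/3.2-.5+[400,115],.116)[:,:2]
Q=ray(s,(np.array([(244,99),(212,132)])+.5)/2.857-.5+[110,160],.116)[:,:2]
for X in(P,Q):print((X*1000).round(1),np.linalg.norm(X[1]-X[0]),'centre',((X.mean(0)-.055*np.array([.293,.956]))*1000).round(1))
```

```text
[[ 567.2 -299.1]
 [ 524.9 -284.8]] 0.044645928740745446 centre [ 529.9 -344.5]
[[ 526.7 -285.9]
 [ 570.6 -294.7]] 0.04480753786590926 centre [ 532.6 -342.9]
```

In both views the dish centre measures about (531, -344), against a pan centre of (532, -346). I'm lowering.

Request:
drive_tool([
  [0,0,0.3,0,0,0,36],
  [0,0,0.3,0,0,0,36],
  [0,0,0.25,0,0,0,36],
  [0,0,0.07,0,0,0,36],
  [0,0,0,0,0,0,36],
])

```text
time: 9.58
eef_pos: [0.5174, -0.3827, 0.0632]
orientation: [-179.9, -0.1, 73.0]
force: [0.5, 1.1, -0.3]
opening: 0.0418
```

Request:
drive_tool([
  [0,0,0.03,0,0,0,36],
  [0,0,0.03,0,0,0,36],
  [0,0,0,0,0,0,36],
])

```text
time: 9.83
eef_pos: [0.5181, -0.3836, 0.0627]
orientation: [180.0, 0.0, 73.0]
force: [-0.6, 0.0, -1.1]
opening: 0.0417
```

Request:
drive_tool([
  [0,0,0.03,0,0,0,36],
  [0,0,0,0,0,0,36],
])

```text
time: 10.0
eef_pos: [0.518, -0.3835, 0.0614]
orientation: [180.0, 0.0, 73.0]
force: [0.1, -0.2, -0.8]
opening: 0.0417
```

Request:
drive_tool([
  [0,0,0.03,0,0,0,36],
  [0,0,0,0,0,0,36],
])

```text
time: 10.17
eef_pos: [0.5179, -0.3834, 0.06]
orientation: [-180.0, -0.0, 73.0]
force: [-0.2, 0.3, -0.5]
opening: 0.042
```

Request:
drive_tool([
  [0,0,0.02,0,0,0,36],
  [0,0,0,0,0,0,36],
])

```text
time: 10.33
eef_pos: [0.518, -0.3835, 0.0595]
orientation: [180.0, 0.0, 73.0]
force: [-0.4, 1.1, 2.0]
opening: 0.0423
```

Request:
drive_tool([
  [0,0,0.02,0,0,0,36],
  [0,0,0,0,0,0,36],
])

```text
time: 10.5
eef_pos: [0.5181, -0.3835, 0.0595]
orientation: [180.0, 0.0, 73.0]
force: [-3.8, 3.1, 9.7]
opening: 0.0419
```

There is firm contact at TCP z = 0.0595, as predicted (0.0597). I'm releasing and retreating.

Request:
drive_tool([
  [0,0,-0.02,0,0,0,43],
  [0,0,0,0,0,0,50],
  [0,0,0,0,0,0,60],
  [0,0,0,0,0,0,66],
  [0,0,0,0,0,0,66],
])

```text
time: 10.92
eef_pos: [0.518, -0.3835, 0.0592]
orientation: [-180.0, -0.0, 73.0]
force: [-0.2, -0.6, -0.3]
opening: 0.0656
```

Request:
drive_tool([
  [0,0,-0.2,0,0,0,66],
  [0,0,-0.5,0,0,0,66],
  [0,0,-1,0,0,0,66],
  [0,0,-1,0,0,0,66],
  [0,0,-1,0,0,0,66],
])

```text
time: 11.33
eef_pos: [0.5177, -0.3833, 0.2095]
orientation: [-180.0, -0.0, 73.0]
force: [1.2, -0.3, -1.0]
opening: 0.0657
```

Request:
drive_tool([
  [-1,0,0,0,0,0,66],
  [-1,0,0,0,0,0,66],
  [-1,0,0,0,0,0,66],
  [0,0,0,0,0,0,66],
  [0,0,0,0,0,0,66],
])

```text
time: 11.75
eef_pos: [0.4817, -0.4998, 0.2074]
orientation: [180.0, -0.0, 72.8]
force: [0.5, 1.1, -0.4]
opening: 0.0661
```

Run:
```python
from h import *
o=r.get_obs();print(o['eef_pos'],o['force'],o['opening'])
f=lambda c,x0,y0,x1,y1:cv2.cvtColor(cv2.resize(c['image'][y0:y1,x0:x1],(400,320),interpolation=cv2.INTER_CUBIC),cv2.COLOR_RGB2BGR)
a=snap('scene','s7.png');b=snap('top','t7.png')
cv2.imwrite('pics/b9.png',np.hstack([f(a,110,160,250,272),f(b,400,115,525,215)]))
```

```text
[ 0.48172727 -0.49976634  0.20738423] [ 0.46634632  1.06699219 -0.41320258] 0.06610569102727909
```

Run:
```python
from h import *
u=np.array([.293,.956]);v=np.array([.956,-.293])
for a,b in(('scene0.png','s7.png'),('top0.png','t7.png')):
    A,B=load(a),load(b);d=np.abs(A['image'].astype(int)-B['image']).max(2)>25
    pan=np.zeros(d.shape,np.uint8);C=np.array([.532,-.346])
    q=proj(B,[np.r_[C+u*i+v*j,.064] for i,j in((.07,.07),(.07,-.07),(-.07,-.07),(-.07,.07))])
    cv2.fillConvexPoly(pan,q.astype(np.int32),1);m=(d&(pan>0)).astype(np.uint8)
    n,l,st,ce=cv2.connectedComponentsWithStats(m)
    for i in range(1,n):
        if st[i,4]>25:
            ys,xs=np.where(l==i);R=cv2.minAreaRect((ray(B,np.c_[xs,ys],.072)[:,:2]*1000).astype(np.float32));print(b,st[i],np.round(R[0],1),np.round(R[1],1),round(R[2],1))
    # ascii of the predicted dish outline contrast
    x,y,w,h=cv2.boundingRect(q.astype(np.int32));
    if b[0]=='s':
        for row in m[y:y+h:2,x:x+w]:print(''.join('.#'[k] for k in row))
```

```text
s7.png [143 193  56  34 708] [ 520.1 -342.8] [130.9  84.8] 71.6
................................................................................................
........................................#####....#..##..........................................
......................................#######............###....................................
...................................###..........................................................
.................................###............................................................
...................................######.......................................................
................................#################...............................................
.............................#######.....###############........................................
..........................#######......##.......###############.................................
........................######.###.#......############################..........................
......................############################################
[... 854 characters left out ...]
.................................................
................................................................................................
................................................................................................
................................................................................................
................................................................................................
................................................................................................
................................................................................................
t7.png [ 423  157   61   50 1359] [ 508.4 -335.6] [142.2  93. ] 72.7
```

Run:
```python
from h import *
u=np.array([.293,.956]);v=np.array([.956,-.293]);B=load('s7.png');C=np.array([.532,-.346])
q=proj(B,[np.r_[C+u*i+v*j,.064] for i,j in((.07,.07),(.07,-.07),(-.07,-.07),(-.07,.07))])
x,y,w,h=cv2.boundingRect(q.astype(np.int32))
X=ray(B,np.array([x,y])+[(77,21),(66,32)],.075)[:,:2];W=ray(B,np.array([x,y])+[(22,20),(66,32)],.075)[:,:2]
print(X*1000,np.linalg.norm(X[1]-X[0]),'side',np.linalg.norm(W[1]-W[0]),'c',(X.mean(0)-.055*u)*1000)
print(r.get_obs()['time'],r.get_obs()['force'])
```

```text
[[ 533.17022898 -283.81374521]
 [ 573.59385309 -294.18997469]] 0.0417341050495593 side 0.11229188070174993 c [ 537.26704103 -341.58185995]
11.85 [-0.45940953  0.46504828 -0.655339  ]
```

The rim in the final image measures about 42 × 112 mm at z = 0.075, so the dish lies flat. Its centre is about 7 mm from the pan's at most. I'm handing in.

```bash
python3 -c "
from bench import r
print(r.finish_job())"
```

```text
the job is handed in; nothing more can be done
None
```

I pulled the bottom dish straight out of the white dispenser and set it on the pan of the empty balance. I lowered it to contact (about 10 N), released it, backed the arm clear and handed in at about 12 s. No verdict was reported.

**Last checks**
- **Stack:** it dropped one place and looked flat in the scene picture taken after the pull. I did not look at it again after that.
- **Taken dish:** it measured 42 × 112 mm at rim height in the final scene image, so it lies flat. Its centre is about (537, -342) mm, against a pan centre of about (532, -346) mm. That is about 7 mm off, within the 25 mm allowed.
- **Arm:** forces were near zero and the gripper was well clear at hand-in.

**What failed or disagreed**
- **Grip:** the first two tries closed above the dish, and on the second the tips touched its rim with about 5 N. The fingertips reach about 20 mm less far past the reported tool point than the text says, so I went lower.
- **Final picture:** the 12-picture limit blocked my last view, so the final placement check was by image differencing only. The top view was unusable for it because the arm or its shadow got in the way.
- **Pan centre:** the two cameras put it about 6 mm apart, and I used a value between them.

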